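Hold the stone-chip bin's sprung lid just below balance with its D-handle

ROBOT

A 7-joint arm with a two-finger parallel gripper is mounted at the origin on the work surface. World frame = base frame: x ahead of the robot, y to its left, z up, the work surface at z = 0. Lengths are in m, angles in rad, forces in N, time in s.
With the tool pointing down it reaches from about 0.425 to 0.825 m from the base axis. Payload 3.6 kg.
Tool frame: the origin (TCP) lies midway between the tips of the shut fingers; the grasp point (between the pads) lies 19 mm behind it; z points along the fingers, y is the direction in which the jaws open and shut (so a half turn about z gives the same grasp; the last joint's range is limited). The gripper opens to 93 mm and grips with 3 to 60 N. Pads are 15 mm wide; open, the fingers measure 128 mm over their backs; the gripper's body (75 mm by 188 mm) begins 65 mm behind the grasp point.
Start: joints at [-1.204, 0.615, -0.013, 1.423, 0.008, 1.103, -0.04], TCP at [0.249, 0.6, 0.219] pointing down, gripper open.
Joint ranges: [-3.12, 3.12], [-0.3, 2.06], [-1.34, 1.32], [0.26, 2.42], [-1.36, 4.5], [0.01, 1.98], [-2.84, 2.84]. Speed limits (rad/s): [2.79, 2.79, 3.14, 3.14, 3.14, 3.14, 3.14].

INTERFACE

Orientations are given as a unit quaternion [x, y, z, w].
In Python, from plant import bot gives the robot as it stands.
- The arm moves only by the tool play_rows, never from a script. Its arguments are lists of equal length, an entry for each row: "angular": the turn, a rotation vector about the world's x, y, z in rad, a list of three; "translation": the shift along the world's x, y, z in m, a list of three; "fingers": the opening, from 0 (shut) to 1 (fully open). In form: {"angular": [[wx, wy, wz], ...], "translation": [[x, y, z], ...], "fingers": [fingers, ...]}. A call has 1 to 8 rows; each row is the pose to reach, as a shift and turn from the pose commanded when the call began; what a row does not reach only later rows make up. A row lasts 1/8 s, in which the tool goes at most 62.5 mm and 10.7 degrees, less where a joint would pass 70% of its speed; a pose out of reach is approached as far as the arm can. A call with a gripper value outside its range is refused whole. The fingers move at their own pace and stop on an object; "newtons" is the grip in N (left out, the last holds). Time passes only in rows, so rows that repeat a pose let the fingers close. It gives the time, the measured TCP pose, the force and the opening at its end, in the units of the state.
- bot.get_obs(): the state, without advancing time (a new reading comes with each control period).
- bot.snapshot(name): name is "scene" or "top" or "wrist"; returns the picture (420x560x3 uint8, red, green, blue); there is no depth.
- bot.get_calibration(name): a dict with "fx", "fy", "cx", "cy" (pixels), "eye" and "rotation" of the camera in the world; the wrist camera has in their place "hand_eye" (4x4, takes a point from camera to tool coordinates, whose origin is the TCP and whose axes are the flange's). Camera axes: x right, y down, z forward; pixel columns grow to the right and rows downward; lengths in m; the calibration is good to about 2 mm. A picture is of the moment at which its call begins: read the wrist's pose just before it. get_calibration takes no time and is no camera call.
- bot.finish_job(): hands the job in, once; it reports no verdict.
The state is a dict: "t": time; "joint_pos": joint angles; "dq": joint speeds; "effort": joint torques, N m; "eef_pos": TCP position; "ee_rot": TCP orientation; "force": force on the tool from outside, world axes, zero at the start; "wrist_torque": the same for the moment, N m; "width": finger opening in m.
Only numpy, scipy, OpenCV 4.12 (cv2) and the standard library are available. Lean on these libraries where they do the work, as an engineer would, in place of code of your own. Each camera call takes 0.05 s, during which the arm holds its last target.

TASK

Fit the loose D-grip handle fully down onto the square stub on the chip bin's lid hinge, with its crossbar parallel to the hinge and the lid still shut. With the handle swing the lid up clearly past its balance point, then ease it back and hold it steady by the handle just short of the balance point (5 to 10 degrees short), so that it would fall shut if let go. Finish while still holding the handle; move the lid only through the handle, never pushing on the lid or its hinge directly, and leave the other things on the bench where they are.

Things in the scene. Friction and masses are not known exactly. Their poses are not given: they have to be found in the camera images.
- handle: Loose handle, 0.22 kg, standing upright. Origin: centre of its socket's open lower end; z up along it. Socket: dark steel block 34 x 34 mm, 50 mm tall, square bore 18 x 18 mm, 42 mm deep, open below, sides along its x and y. Above, a steel fork (10 mm rods at y = +-36 mm, its bottom rod 60 mm above the origin) carries a round wooden crossbar.
- crossbar (a point): Middle of the handle's crossbar, 108 mm above the handle's origin; same axes. The bar is 16 mm thick, 84 mm long along y. The space below it between the rods is 62 mm wide, 35 mm high. It can be gripped from above between the rods and can turn in the grip. On the stub it runs in an arc of radius 133 mm about the hinge.
- stub_foot (a point): Foot of the square stub, 25 mm from the hinge axis (125 mm above the bench when shut), on the flat hub top (36 x 40 mm) where the socket's lower end rests when fully home. Stub 16 x 16 mm, 36 mm long, the top 6 mm a cone. z along the stub (vertical when shut), y along the hinge, -x to the lid's front edge. Turns with the lid.
- hinge (a point): Middle of the lid's hinge axis, over the bin's rear wall, 100 mm above the bench; y along the hinge axis. Turns with the lid, axes as stub_foot. The steel lid panel, 226 mm wide, 5 mm thick, reaches 216 mm from here towards -x (to the robot when shut).
- bin_rim (a point): Centre of the bin's open top, 93 mm above the bench. The bin is a fixed grey steel box, 210 mm (x) by 230 mm (y); the hinge is 100 mm towards its +x (away from the robot), 7 mm higher.
- lid_hinge (a joint): Lid angle, rad: 0 shut (level), growing as the front edge rises and stub and handle lean away from the robot, to the shut stub's +x; stop at 1.3. With the handle on it balances at about 0.95 (54 degrees): below, it falls shut, above, it falls open. Moment about the hinge: 0.5 N m when shut, 0.1 near 0.85.
- tub: Bystander: white plastic tub, 84 mm wide, 75 mm high, origin under its centre.
- tin: Bystander: low open metal tin, 90 mm wide, 50 mm high, origin under its centre.
- jar: Bystander: glass jar with steel cap, 60 mm wide, 75 mm high, origin under its centre.
- stone_a: Bystander: reddish stone lump 70 x 55 x 35 mm, origin under its centre.
- stone_b: Bystander: dark stone lump 50 x 60 x 40 mm, origin under its centre.
- tiles: Bystander: stack of three stone tiles, 60 x 60 x 24 mm, origin under its centre.
- hammer: Bystander: hammer 200 mm long lying on the bench.
There are look-alikes about, which are no part of the job. Leave any red look-alike of the handle alone.

How it is judged:
By the outcome, as a careful person would: the job done as asked, in the order asked, and still so for the second after the job is handed in, while the arm keeps its last pose, push and grip.
It also fails if it takes over 54 s, if anything falls off the work surface, if the arm or the gripper's body presses on something with over 40 N, if the wrist force passes 120 N, or if a joint passes its speed limit or range.

## Working session

There is one attempt and no reset: what is moved stays moved. The work goes in short steps, Python scripts to look and compute and a tool call to move; the robot and the scene stay as the last step left them, time stands still between calls to the robot, and variables do not carry over. Pictures are saved under pics/ and viewed, and the job is handed in when it is done.

Besides the shell and the picture viewer there is one more tool, called after "Emit:" as name(argument=value, ...) on one line, values as JSON. play_rows: Moves the arm, as the interface text tells. Its arguments: {"type":"object","properties":{"angular":{"type":"array"},"translation":{"type":"array"},"fingers":{"type":"array"},"newtons":{"type":"number"}},"required":["angular","translation","fingers"]}

```bash
mkdir -p pics; ls; python3 - <<'E'
from plant import bot
import cv2
for n in("scene","top"):
    cv2.imwrite(f"pics/{n}0.png",bot.snapshot(n)[...,::-1]); print(n,bot.get_calibration(n))
print(bot.get_calibration("wrist")); print(bot.get_obs())
E
```

```text
pics
scene {'fx': 466.4331463495219, 'fy': 466.4331463495219, 'cx': 290.2690642036505, 'cy': 207.56398897103023, 'eye': array([1.17182924, 0.61032232, 1.26661825]), 'rotation': array([ 0.35572843,  0.87905341, -0.29363422, -0.12042148])}
top {'fx': 386.79352121328793, 'fy': 386.79352121328793, 'cx': 278.135131889663, 'cy': 213.08514672699854, 'eye': array([ 0.50927232, -0.01544483,  1.20925776]), 'rotation': array([-0.69716289,  0.71625959, -0.00997513,  0.02892397])}
{'fx': 309.0710785564668, 'fy': 309.0710785564668, 'cx': 282.43625402640606, 'cy': 207.34616005376537, 'hand_eye': array([[ 3.28182160e-04, -9.62114261e-01, -2.72646365e-01,
         7.58488188e-02],
       [ 9.99999939e-01,  3.49003760e-04, -2.78725696e-05,
        -1.21824132e-03],
       [ 1.21971203e-04, -2.72646339e-01,  9.62114317e-01,
        -1.65209658e-01],
       [ 0.00000000e+00,  0.00000000e+00,  0.00000000e+00,
         1.00000000e+00]])}
{'t': 0.1, 'joint_pos': array([-1.20348874,  0.61581805, -0.01257555,  1.42472519,  0.00810702,
        1.10341894, -0.04043193]), 'dq': array([-1.70763564e-03, -3.07408316e-03, -7.01759977e-04, -3.95039275e-03,
       -9.19091645e-04, -6.21100831e-04, -8.37175770e-05]), 'effort': array([ 1.82489093e-03, -4.60037613e+01,  2.10116543e-01, -1.66243833e+01,
       -6.12398260e-02,  1.69461581e-02,  8.78816149e-05]), 'eef_pos': array([0.24914799, 0.5995811 , 0.2176045 ]), 'ee_rot': array([ 1.95632218e-01,  9.80676649e-01, -1.14255228e-03, -1.97855955e-04]), 'force': array([ 0.70595976,  0.03457315, -0.3204375 ]), 'wrist_torque': array([ 0.00457572, -0.01617918, -0.00636645]), 'width': 0.09307560210947252}
```

View pics/scene0.png

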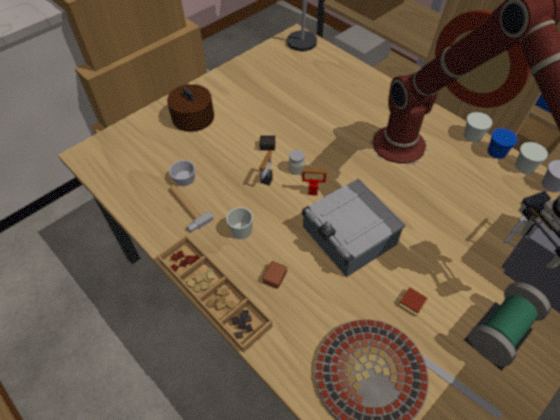

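View pics/top0.png

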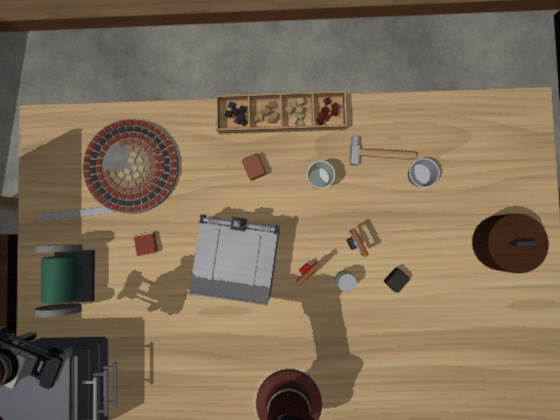

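```bash
cat > h.py <<'E'
import numpy as np, cv2
from scipy.spatial.transform import Rotation as R
from plant import bot
def cam(n,obs=None):
    c=bot.get_calibration(n); K=np.array([[c['fx'],0,c['cx']],[0,c['fy'],c['cy']],[0,0,1]])
    if n=='wrist':
        o=obs; T=np.eye(4);T[:3,:3]=R.from_quat(o['ee_rot']).as_matrix();T[:3,3]=o['eef_pos'];M=T@c['hand_eye'];return K,M[:3,:3],M[:3,3]
    return K,R.from_quat(c['rotation']).as_matrix(),np.array(c['eye'])
def ray(C,uv):
    K,Rm,e=C; d=Rm@np.linalg.solve(K,[uv[0],uv[1],1.]); return e,d/np.linalg.norm(d)
def onz(C,uv,z):
    e,d=ray(C,uv); return e+d*(z-e[2])/d[2]
def tri(*cu):
    A=np.zeros((3,3));b=np.zeros(3)
    for C,uv in cu:
        e,d=ray(C,uv);P=np.eye(3)-np.outer(d,d);A+=P;b+=P@e
    p=np.linalg.solve(A,b); return p,[round(float(np.linalg.norm((np.eye(3)-np.outer(ray(C,u)[1],ray(C,u)[1]))@(p-C[2]))),4) for C,u in cu]
def proj(C,p):
    K,Rm,e=C;q=K@(Rm.T@(np.asarray(p)-e));return q[:2]/q[2]
E
python3 - <<'E'
import cv2
t=cv2.imread('pics/top0.png');s=cv2.imread('pics/scene0.png')
a=cv2.resize(t[200:300,180:420],None,fx=3.3,fy=3.3,interpolation=3)
b=cv2.resize(s[130:280,240:420],None,fx=4,fy=4,interpolation=3)
cv2.imwrite('pics/ct.png',a);cv2.imwrite('pics/cs.png',b)
E
```

```text
(no output)
```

View pics/ct.png

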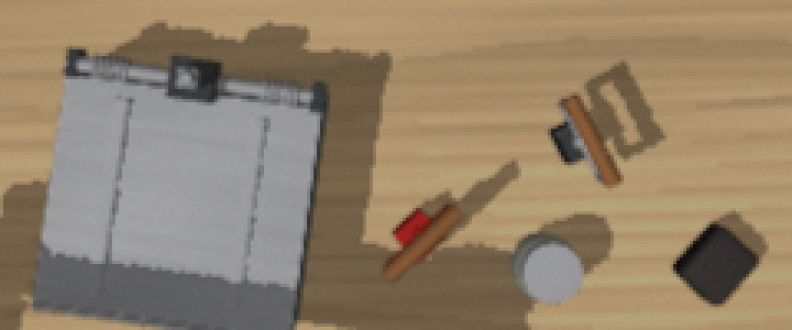

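View pics/cs.png

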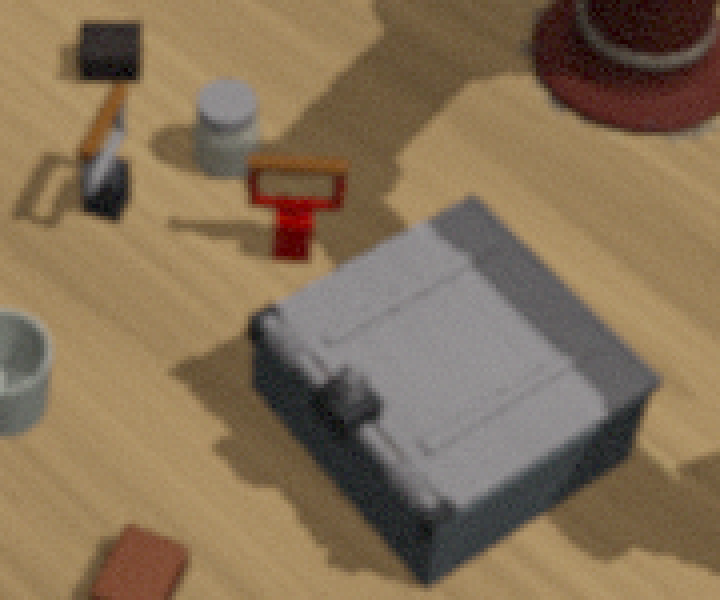

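```bash
python3 - <<'E'
from h import *
T=cam('top');S=cam('scene')
def t(u,v):return (u/3.3+180,v/3.3+200)
def s(u,v):return (u/4+240,v/4+130)
np.set_printoptions(precision=4,suppress=True)
a=onz(T,t(569,98),.112);b=onz(T,t(613,186),.112)
print('bar',a,b,(a+b)/2,np.degrees(np.arctan2((b-a)[1],(b-a)[0])),np.linalg.norm(a-b))
print('tri bar mid',tri((T,t(591,142)),(S,s(105.5,121))))
# lid panel front corners & hinge ends
for p in [(75,62),(320,97)]: print('hinge end',onz(T,t(*p),.11))
for p in [(33,303),(297,333)]: print('front',onz(T,t(*p),.1))
print('stub',onz(T,t(188,75),.16),onz(T,t(194,80),.125)); print('stubtri',tri((T,t(188,75)),(S,s(345,383))))
E
```

```text
bar [ 0.5174 -0.1951  0.112 ] [ 0.4416 -0.2296  0.112 ] [ 0.4795 -0.2124  0.112 ] -155.51742297597414 0.08322714756136317
tri bar mid (array([ 0.4797, -0.2137,  0.1071]), [0.0006, 0.0006])
hinge end [0.5599 0.2294 0.11  ]
hinge end [0.5239 0.0178 0.11  ]
front [0.3524 0.2714 0.1   ]
front [0.3217 0.0432 0.1   ]
stub [0.5443 0.1247 0.16  ] [0.5411 0.1243 0.125 ]
stubtri (array([0.5467, 0.1257, 0.1391]), [0.0024, 0.0024])
```

The handle is the grey-forked one: top (358,242), scene (266,168). The red-forked look-alike is at top (307,270), scene (314,182), and I'll leave it alone. The hub and stub are at top (238,223). I'm going via the stub first, to look at it from the wrist camera.

Emit:
play_rows(angular=[[0,0,-0.11],[0,0,-0.22],[0,0,-0.33],[0,0,-0.44],[0,0,-0.55],[0,0,-0.66]], translation=[[0.018,-0.04,0.017],[0.036,-0.08,0.034],[0.055,-0.12,0.05],[0.073,-0.16,0.067],[0.09,-0.2,0.083],[0.11,-0.24,0.1]], fingers=[1,1,1,1,1,1])

```text
t: 0.85
eef_pos: [0.3594, 0.3587, 0.3188]
ee_rot: [0.504, 0.864, -0.0, -0.0]
force: [0.1, 1.0, -0.7]
width: 0.0928
```

Emit:
play_rows(angular=[[0,0,-0.11],[0,0,-0.22],[0,0,-0.33],[0,0,-0.44],[0,0,-0.55],[0,0,-0.66],[0,0,-0.66],[0,0,-0.66]], translation=[[0.023,-0.04,0],[0.047,-0.08,0],[0.07,-0.12,0],[0.093,-0.16,0],[0.117,-0.2,0],[0.14,-0.24,0],[0.14,-0.24,0],[0.14,-0.24,0]], fingers=[1,1,1,1,1,1,1,1])

```text
t: 1.85
eef_pos: [0.4988, 0.1211, 0.3182]
ee_rot: [0.755, 0.655, -0.0, -0.001]
force: [0.3, 0.7, -0.3]
width: 0.093
```

```bash
python3 - <<'E'
from h import *
import pickle
o=bot.get_obs();im=bot.snapshot('wrist')[...,::-1]
pickle.dump(o,open('w1.pkl','wb'));cv2.imwrite('pics/w1.png',im);print(o['t'],o['eef_pos'],o['ee_rot'],o['joint_pos'])
E
```

```text
1.85 [0.49876571 0.12110405 0.31816966] [ 7.55367747e-01  6.55300584e-01 -3.35256502e-04 -7.73777469e-04] [-0.59364712  0.33142945  0.44069431  1.65978249 -0.15141245  1.18547923
 -0.25831306]
```

View pics/w1.png

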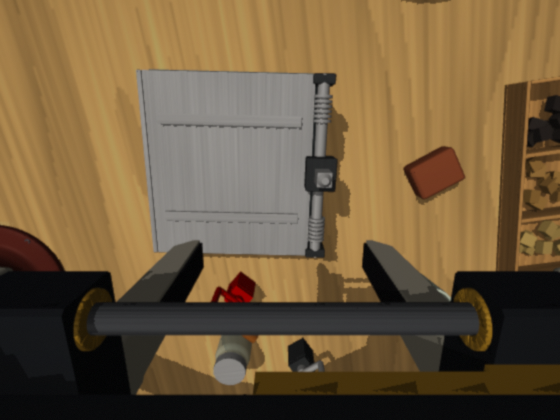

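```bash
python3 - <<'E'
import cv2
im=cv2.imread('pics/w1.png')
a=cv2.resize(im[60:270,280:360],None,fx=2.8,fy=2.8,interpolation=3)
b=cv2.resize(im[145:205,290:350],None,fx=9,fy=9,interpolation=3)
b[::90]=(0,255,255);b[:,::90]=(0,255,255)
import numpy as np
c=np.zeros((600,790,3),'uint8');c[:a.shape[0],:a.shape[1]]=a;c[:540,240:780]=b
cv2.imwrite('pics/w1c.png',c)
E
```

```text
(no output)
```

View pics/w1c.png

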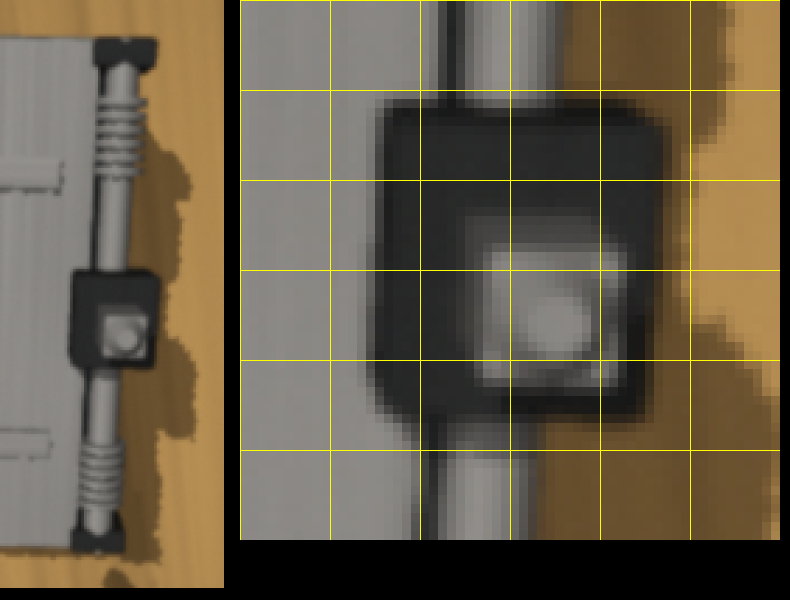

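```bash
python3 - <<'E'
from h import *
import pickle
np.set_printoptions(precision=4,suppress=True)
W=cam('wrist',pickle.load(open('w1.pkl','rb')));T=cam('top')
print(onz(W,(325,181.1),.161),onz(W,(324.6,180.1),.155),'hub',onz(W,(320.6,173.9),.125))
a=onz(W,(323.6,92.1),.1);b=onz(W,(315,245.7),.1);d=a-b
print(a,b,'hinge y deg',np.degrees(np.arctan2(d[1],d[0])))
for p,q in [((148,70),(306,73)),((157,253),(314,257))]:
  a=onz(W,p,.1);b=onz(W,q,.1);d=b-a;print('side edge x deg',np.degrees(np.arctan2(d[1],d[0])))
print(tri((T,(237,222.7)),(W,(325,181.1))))
# handle, rough socket
E
```

```text
[0.5445 0.1269 0.161 ] [0.5448 0.1268 0.155 ] hub [0.5442 0.1286 0.125 ]
[0.5605 0.2191 0.1   ] [0.5289 0.0288 0.1   ] hinge y deg 80.56426098559128
side edge x deg -9.107941076307243
side edge x deg -9.66512977952214
(array([0.5449, 0.1254, 0.1543]), [0.0003, 0.0003])
```

Emit:
play_rows(angular=[[0,0,-0.14],[0,0,-0.28],[0,0,-0.42],[0,0,-0.56],[0,0,-0.7],[0,0,-0.84],[0,0,-1.0],[0,0,-1.0]], translation=[[-0.003,-0.048,0],[-0.006,-0.096,0],[-0.009,-0.144,0],[-0.012,-0.192,-0.01],[-0.015,-0.24,-0.03],[-0.018,-0.288,-0.04],[-0.02,-0.334,-0.05],[-0.02,-0.334,-0.05]], fingers=[1,1,1,1,1,1,1,1])

```text
t: 2.9
eef_pos: [0.4782, -0.2159, 0.268]
ee_rot: [0.978, 0.21, -0.001, 0.0]
force: [0.4, 0.6, -0.2]
width: 0.0928
```

```bash
python3 - <<'E'
from h import *
import pickle
o=bot.get_obs();im=bot.snapshot('wrist')[...,::-1]
pickle.dump(o,open('w2.pkl','wb'));cv2.imwrite('pics/w2.png',im);print(o['t'],o['eef_pos'],o['ee_rot'],o['joint_pos'])
W=cam('wrist',o);print(proj(W,[.48,-.213,.108]))
cv2.imwrite('pics/w2.png',cv2.resize(im,None,fx=1.4,fy=1.4,interpolation=3))
E
```

```text
2.9 [ 0.47821841 -0.2158982   0.26798   ] [ 9.77666884e-01  2.10157417e-01 -1.08188157e-03  3.92930447e-04] [-0.11195062  0.44581936  0.74104553  1.72364371 -0.32988553  1.10266476
 -0.41555682]
[279.84345459 188.99726871]
```

View pics/w2.png

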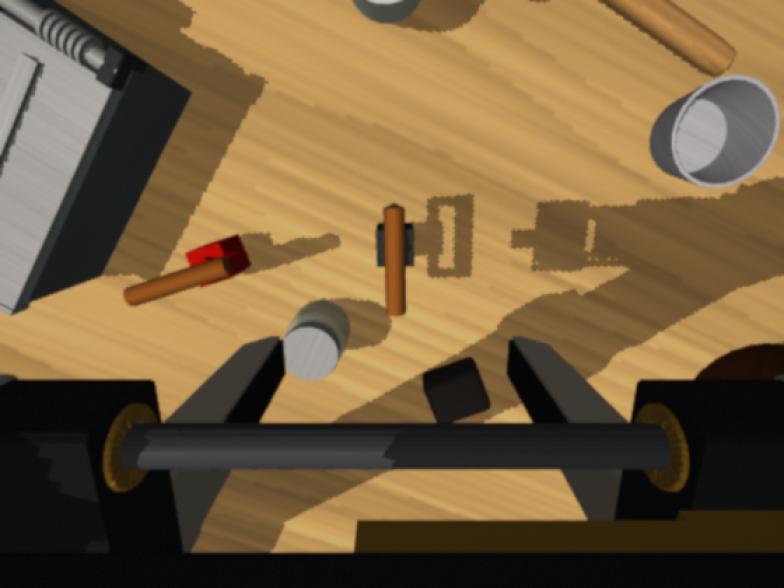

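```bash
python3 - <<'E'
from h import *
import pickle
np.set_printoptions(precision=4,suppress=True)
o=pickle.load(open('w2.pkl','rb'));W=cam('wrist',o)
a=onz(W,(394.3/1.4,208/1.4),.108);b=onz(W,(396/1.4,313/1.4),.108);d=a-b
print(a,b,(a+b)/2,np.linalg.norm(d),np.degrees(np.arctan2(d[1],d[0])))
Rm=R.from_quat(o['ee_rot']).as_matrix();print('tool x,y',Rm[:,0],Rm[:,1], np.degrees(np.arctan2(Rm[1,1],Rm[0,1])))
j=onz(W,(312/1.4,353/1.4),.075);g=(a+b)/2
print('jar',j,'rel tool',Rm.T@(j-g)); s=onz(W,(456/1.4,385/1.4),.04);print('stone',s,Rm.T@(s-g))
r=onz(W,(180/1.4,282/1.4),.108);print('red bar',r,Rm.T@(r-g))
E
```

```text
[ 0.5199 -0.1972  0.108 ] [ 0.4456 -0.2321  0.108 ] [ 0.4827 -0.2146  0.108 ] 0.08210451120274195 25.18248579267154
tool x,y [ 0.9117  0.4109 -0.0023] [ 0.4109 -0.9117  0.0003] -65.73680829655007
jar [ 0.3699 -0.1837  0.075 ] rel tool [-0.0901 -0.0746  0.0332]
stone [ 0.3796 -0.3284  0.04  ] [-0.1407  0.0613  0.0683]
red bar [ 0.3998 -0.0688  0.108 ] [-0.0156 -0.167  -0.    ]
```

Emit:
play_rows(angular=[[0,0,0.01],[0,0,0.01],[0,0,0.01],[0,0,0.01],[0,0,0.01],[0,0,0.01]], translation=[[0.0033,0.0016,-0.04],[0.0033,0.0016,-0.08],[0.0033,0.0016,-0.12],[0.0033,0.0016,-0.15],[0.0033,0.0016,-0.179],[0.0033,0.0016,-0.179]], fingers=[1,1,1,1,1,1])

```text
t: 3.7
eef_pos: [0.4825, -0.2085, 0.0881]
ee_rot: [0.976, 0.22, -0.001, -0.002]
force: [-0.2, 0.7, 0.6]
width: 0.093
```

Emit:
play_rows(angular=[[0,0,0],[0,0,0],[0,0,0],[0,0,0],[0,0,0],[0,0,0],[0,0,0],[0,0,0]], translation=[[0,0,0],[0,0,0],[0,0,0],[0,0,0],[0,0,0],[0,0,0],[0,0,0],[0,0,0]], fingers=[0.6,0.4,0.2,0.1,0.0,0,0,0], newtons=25)

```text
t: 4.7
eef_pos: [0.4826, -0.2122, 0.0896]
ee_rot: [0.976, 0.217, -0.0, -0.0]
force: [0.1, 0.1, 0.4]
width: 0.0178
```

Emit:
play_rows(angular=[[0,0,0],[0,0,0],[0,0,0],[0,0,0],[0,0,0],[0,0,0],[0,0,0]], translation=[[0,0,0.01],[0,0,0.03],[0,0,0.06],[0,0,0.1],[0,0,0.14],[0,0,0.175],[0,0,0.19]], fingers=[0,0,0,0,0,0,0])

```text
t: 5.58
eef_pos: [0.4829, -0.2127, 0.2817]
ee_rot: [0.976, 0.217, 0.001, 0.001]
force: [-0.3, -0.2, -2.6]
width: 0.0147
```

```bash
python3 - <<'E'
from h import *
o=bot.get_obs();im=bot.snapshot('wrist')[...,::-1]
print(o['t'],o['eef_pos'],o['ee_rot'],o['force'],o['width'])
s=bot.snapshot('scene')[...,::-1]
cv2.imwrite('pics/w3.png',np.vstack([im[:, :],]));cv2.imwrite('pics/s3.png',cv2.resize(s[60:260,220:460],None,fx=3,fy=3))
E
```

```text
5.575 [ 0.482888   -0.21266923  0.28166544] [9.76162927e-01 2.17033933e-01 1.28179474e-03 7.53719842e-04] [-0.32641921 -0.16046112 -2.63170631] 0.014677581926530561
```

View pics/w3.png

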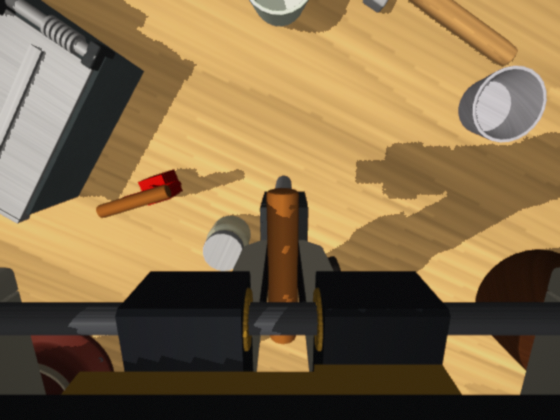

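View pics/s3.png

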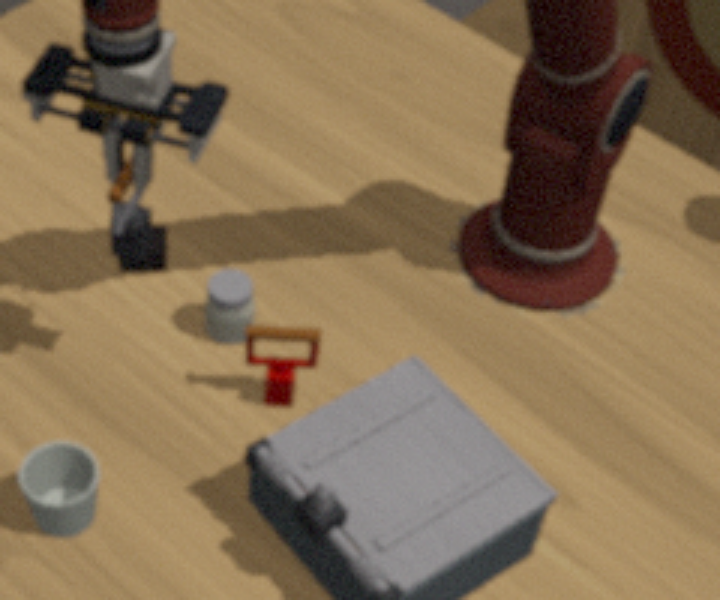

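```bash
python3 - <<'E'
from h import *
o=bot.get_obs();W=cam('wrist',o);Rm=R.from_quat(o['ee_rot']).as_matrix();p=o['eef_pos']
for x in(.044,.042,.04,-.04,-.042,-.044):
    print(x,proj(W,p+Rm@[x,0,-.019]),proj(W,p+Rm@[x,0,-.019-.008]))
im=cv2.imread('pics/w3.png');b=cv2.resize(im[160:360,230:340],None,fx=3,fy=3,interpolation=3);b[::60]=(0,255,255);cv2.imwrite('pics/w3c.png',b)
E
```

```text
0.044 [281.07238453 185.56083734] [281.01216388 189.11974965]
0.042 [281.07596404 189.61999391] [281.01616811 193.38574018]
0.04 [281.07951767 193.6498062 ] [281.02014183 197.61922275]
-0.04 [281.20325833 333.97151127] [281.1575441  344.00358076]
-0.042 [281.20595256 337.02677149] [281.16051505 347.16874282]
-0.044 [281.20862989 340.0628559 ] [281.16346649 350.31311278]
```

View pics/w3c.png

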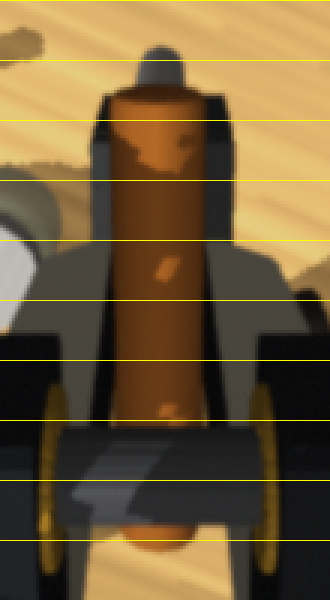

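Emit:
play_rows(angular=[[0,0,0.08],[0,0,0.2],[0,0,0.34],[0,0,0.5],[0,0,0.65],[0,0,0.8],[0,0,0.92],[0,0,0.969]], translation=[[0.004,0.02,0],[0.011,0.06,0],[0.02,0.11,0],[0.029,0.16,0],[0.039,0.22,0],[0.05,0.28,0],[0.057,0.32,0],[0.061,0.34,0]], fingers=[0,0,0,0,0,0,0,0])

```text
t: 6.68
eef_pos: [0.5421, 0.1324, 0.2776]
ee_rot: [0.76, 0.65, -0.001, -0.002]
force: [-0.0, -0.5, -1.8]
width: 0.015
```

Emit:
play_rows(angular=[[0,0,0],[0,0,0],[0,0,0],[0,0,0]], translation=[[0,0,0],[0,0,-0.01],[0,0,-0.02],[0,0,-0.02]], fingers=[0,0,0,0])

```text
t: 7.18
eef_pos: [0.5428, 0.1265, 0.2584]
ee_rot: [0.763, 0.646, -0.001, -0.001]
force: [-0.7, 1.1, -2.0]
width: 0.0151
```

```bash
python3 - <<'E'
from h import *
o=bot.get_obs();im=bot.snapshot('wrist')[...,::-1];s=bot.snapshot('scene')[...,::-1]
print(o['t'],o['eef_pos'],o['ee_rot'],o['force'],o['width'])
cv2.imwrite('pics/w4.png',cv2.resize(im[60:360,200:400],None,fx=2,fy=2));cv2.imwrite('pics/s4.png',cv2.resize(s[130:270,240:430],None,fx=4,fy=4,interpolation=3))
E
```

```text
7.175 [0.54275482 0.12646078 0.25839884] [ 7.63403478e-01  6.45920119e-01 -1.41580932e-03 -5.70475682e-04] [-0.65336882  1.12084055 -1.99186644] 0.015144226804145323
```

View pics/w4.png

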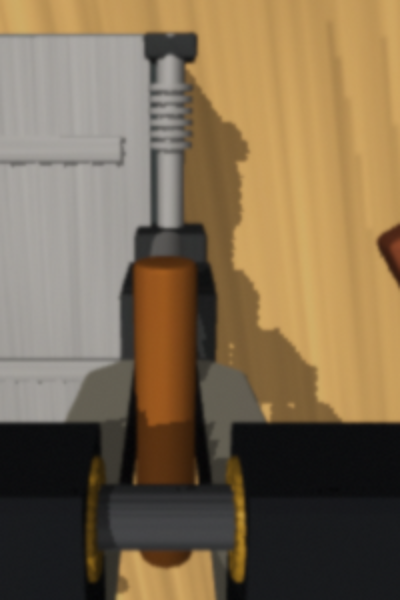

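View pics/s4.png

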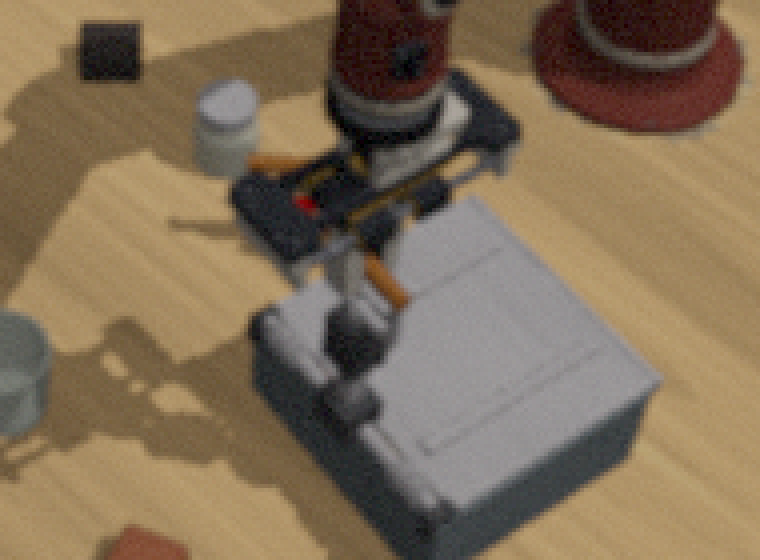

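```bash
python3 - <<'E'
from h import *
np.set_printoptions(precision=4,suppress=True)
o=bot.get_obs();W=cam('wrist',o);Rm=R.from_quat(o['ee_rot']).as_matrix();p=o['eef_pos']
im=cv2.imread('pics/w4.png')
b=cv2.resize(im[200:400,100:240],None,fx=3,fy=3,interpolation=3);b[::60]=(0,255,255);b[:,::60]=(0,255,255);cv2.imwrite('pics/w4c.png',b)
f=lambda q:(proj(W,q)-[200,60])*2
ex=np.array([np.cos(np.radians(-9.4)),np.sin(np.radians(-9.4)),0]);ey=np.array([-ex[1],ex[0],0])
for nm,c in(('hub',np.array([.5446,.127,.125])),):
  for sx,sy in((-.018,.02),(.018,.02)): print(nm,f(c+ex*sx+ey*sy))
print('bar+',f(p+Rm@[.042,0,-.027]),'socket top +', f(p+Rm@[.017,-.017,-.019+.058]),f(p+Rm@[.017,.017,-.019+.058]),'bot',f(p+Rm@[.017,-.017,-.019+.108]),f(p+Rm@[.017,.017,-.019+.108]))
print('tooly->',np.degrees(np.arctan2(Rm[1,1],Rm[0,1])))
E
```

```text
hub [130.8806 234.9706]
hub [204.2729 234.9007]
bar+ [167.1507 266.5117] socket top + [116.6474 293.6361] [215.7302 293.6427] bot [125.4542 261.5206] [206.2172 261.5301]
tooly-> -9.467048206911842
```

View pics/w4c.png

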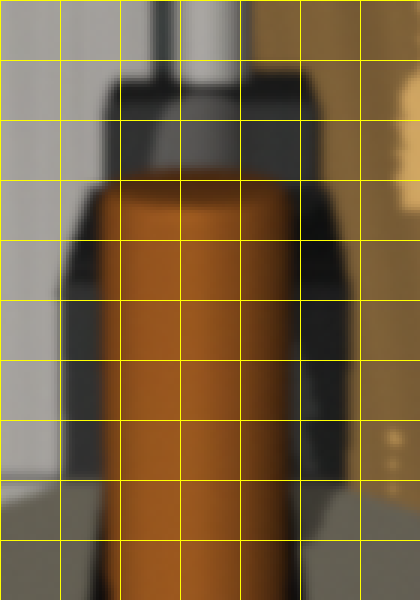

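Emit:
play_rows(angular=[[0,0,0],[0,0,0],[0,0,0],[0,0,0],[0,0,0]], translation=[[0.002,0.0003,-0.003],[0.002,0.0003,-0.007],[0.002,0.0003,-0.011],[0.002,0.0003,-0.015],[0.002,0.0003,-0.015]], fingers=[0,0,0,0,0])

```text
t: 7.9
eef_pos: [0.5452, 0.1282, 0.2443]
ee_rot: [0.763, 0.647, -0.0, -0.0]
force: [-0.4, 0.5, -2.0]
width: 0.0151
```

Emit:
play_rows(angular=[[0,0,0],[0,0,0],[0,0,0],[0,0,0]], translation=[[0,0,-0.003],[0,0,-0.006],[0,0,-0.009],[0,0,-0.009]], fingers=[0,0,0,0])

```text
t: 8.4
eef_pos: [0.5453, 0.1281, 0.2352]
ee_rot: [0.763, 0.647, -0.0, -0.0]
force: [-0.9, -0.2, -2.2]
width: 0.0153
```

Emit:
play_rows(angular=[[0,0,0],[0,0,0],[0,0,0],[0,0,0],[0,0,0],[0,0,0]], translation=[[0,0,-0.004],[0,0,-0.008],[0,0,-0.012],[0,0,-0.016],[0,0,-0.018],[0,0,-0.018]], fingers=[0,0,0,0,0,0])

```text
t: 9.15
eef_pos: [0.5455, 0.1281, 0.2173]
ee_rot: [0.763, 0.647, -0.0, -0.0]
force: [-1.3, 1.4, -2.5]
width: 0.0149
```

Emit:
play_rows(angular=[[0,0,0],[0,0,0],[0,0,0],[0,0,0],[0,0,0],[0,0,0]], translation=[[0,0,-0.001],[0,0,-0.002],[0,0,-0.003],[0,0,-0.004],[0,0,-0.005],[0,0,-0.005]], fingers=[0,0,0,0,0,0])

```text
t: 9.9
eef_pos: [0.5463, 0.1282, 0.215]
ee_rot: [0.763, 0.647, 0.001, 0.0]
force: [-4.1, 0.2, 10.3]
width: 0.015
```

```bash
python3 - <<'E'
from h import *
o=bot.get_obs();im=bot.snapshot('wrist')[...,::-1];s=bot.snapshot('scene')[...,::-1]
print(o['t'],o['eef_pos'],o['ee_rot'],o['force'],o['wrist_torque'])
a=cv2.resize(im[60:360,200:400],None,fx=1.9,fy=1.9);b=cv2.resize(s[150:290,260:360],None,fx=4.07,fy=4.07,interpolation=3)
h=min(len(a),len(b));cv2.imwrite('pics/w5.png',np.hstack([a[:h],b[:h]]))
E
```

```text
9.9 [0.54625701 0.12819902 0.21495578] [7.62635885e-01 6.46826800e-01 1.25581128e-03 1.45409009e-04] [-4.11726036  0.17056836 10.3036547 ] [-0.08147565  1.07719948  0.02371074]
```

View pics/w5.png

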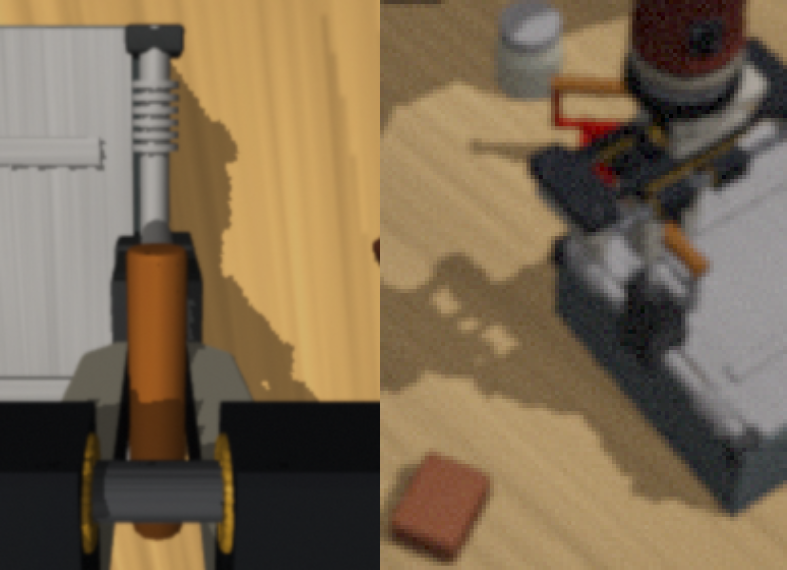

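```bash
cat > arc.py <<'E'
import numpy as np
H=np.array([.5455,.1281,.215]);ex=np.array([.9866,-.1633,0])
def P(th,r=.132): return H+ex*r*np.sin(th)+[0,0,r*np.cos(th)-.133]
def seq(ths,c0,r=.132):
    print([[round(float(v),4) for v in P(t,r)-c0] for t in ths])
E
python3 - <<'E'
from arc import *
c=H-[0,0,.0027]
seq([.04,.08,.12,.16,.20,.24,.28,.32],c)
for a in(.32,.64,.96):seq(np.arange(1,9)*.04+a,P(a))
E
```

```text
[[0.0052, -0.0009, 0.0016], [0.0104, -0.0017, 0.0013], [0.0156, -0.0026, 0.0008], [0.0207, -0.0034, 0.0], [0.0259, -0.0043, -0.0009], [0.031, -0.0051, -0.0021], [0.036, -0.006, -0.0034], [0.041, -0.0068, -0.005]]
[[0.0049, -0.0008, -0.0018], [0.0097, -0.0016, -0.0037], [0.0145, -0.0024, -0.0059], [0.0192, -0.0032, -0.0082], [0.0237, -0.0039, -0.0107], [0.0282, -0.0047, -0.0135], [0.0326, -0.0054, -0.0164], [0.0368, -0.0061, -0.0194]]
[[0.0041, -0.0007, -0.0032], [0.0081, -0.0013, -0.0066], [0.0119, -0.002, -0.0102], [0.0156, -0.0026, -0.0139], [0.0192, -0.0032, -0.0178], [0.0226, -0.0037, -0.0218], [0.0258, -0.0043, -0.0259], [0.0289, -0.0048, -0.0302]]
[[0.0029, -0.0005, -0.0044], [0.0056, -0.0009, -0.0089], [0.0082, -0.0014, -0.0135], [0.0105, -0.0017, -0.0182], [0.0127, -0.0021, -0.023], [0.0147, -0.0024, -0.0279], [0.0165, -0.0027, -0.0328], [0.0181, -0.003, -0.0379]]
```

Emit:
play_rows(angular=[[0,0,0],[0,0,0],[0,0,0],[0,0,0],[0,0,0],[0,0,0],[0,0,0],[0,0,0]], translation=[[0.0052,-0.0009,0.0016],[0.0104,-0.0017,0.0013],[0.0156,-0.0026,0.0008],[0.0207,-0.0034,0.0],[0.0259,-0.0043,-0.0009],[0.031,-0.0051,-0.0021],[0.036,-0.006,-0.0034],[0.041,-0.0068,-0.005]], fingers=[0,0,0,0,0,0,0,0], newtons=20)

```text
t: 11.0
eef_pos: [0.5869, 0.1212, 0.2075]
ee_rot: [0.763, 0.647, -0.0, -0.0]
force: [-4.4, -0.3, 2.1]
width: 0.0157
```

```bash
python3 - <<'E'
from h import *
o=bot.get_obs();s=bot.snapshot('scene')[...,::-1]
print(o['t'],o['eef_pos'],o['ee_rot'],o['force'],o['wrist_torque'],o['width'])
cv2.imwrite('pics/s6.png',cv2.resize(s[120:290,240:430],None,fx=3.5,fy=3.5,interpolation=3))
E
```

```text
11.0 [0.586895   0.12120791 0.20751853] [ 7.62639802e-01  6.46823397e-01 -1.30426101e-04 -9.32175821e-05] [-4.39971357 -0.33336633  2.09997822] [0.01004899 1.3469964  0.01648556] 0.015746426389466783
```

View pics/s6.png

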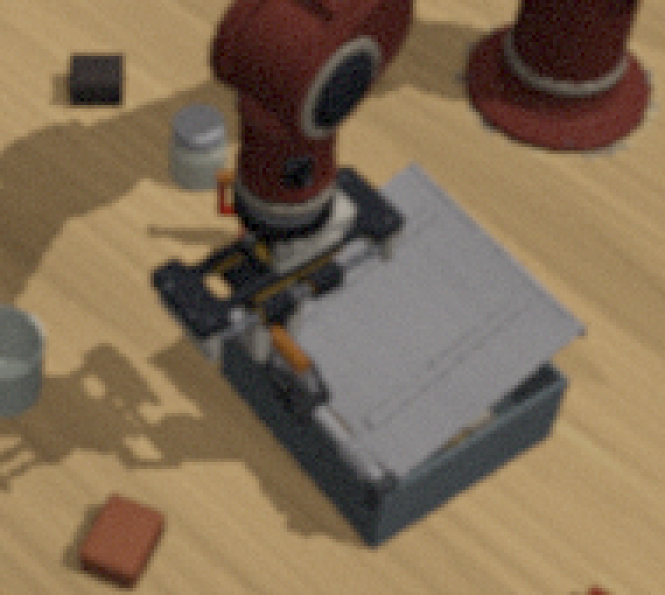

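Emit:
play_rows(angular=[[0,0,0],[0,0,0],[0,0,0],[0,0,0],[0,0,0],[0,0,0],[0,0,0],[0,0,0]], translation=[[0.0049,-0.0008,-0.0018],[0.0097,-0.0016,-0.0037],[0.0145,-0.0024,-0.0059],[0.0192,-0.0032,-0.0082],[0.0237,-0.0039,-0.0107],[0.0282,-0.0047,-0.0135],[0.0326,-0.0054,-0.0164],[0.0368,-0.0061,-0.0194]], fingers=[0,0,0,0,0,0,0,0])

```text
t: 12.05
eef_pos: [0.6238, 0.115, 0.1879]
ee_rot: [0.763, 0.647, -0.0, 0.0]
force: [-3.2, 0.2, 2.8]
width: 0.0156
```

```bash
python3 - <<'E'
from h import *
o=bot.get_obs();s=bot.snapshot('scene')[...,::-1]
print(o['t'],o['eef_pos'],o['ee_rot'],o['force'],o['wrist_torque'],o['width'])
cv2.imwrite('pics/s7.png',cv2.resize(s[120:290,240:430],None,fx=3.5,fy=3.5,interpolation=3))
E
```

```text
12.05 [0.62379168 0.11502983 0.18794748] [ 7.62652089e-01  6.46808921e-01 -7.66535960e-05  7.47604995e-05] [-3.15408045  0.17841685  2.78371768] [-0.16384922  0.97163371  0.00929731] 0.015602552124410085
```

View pics/s7.png

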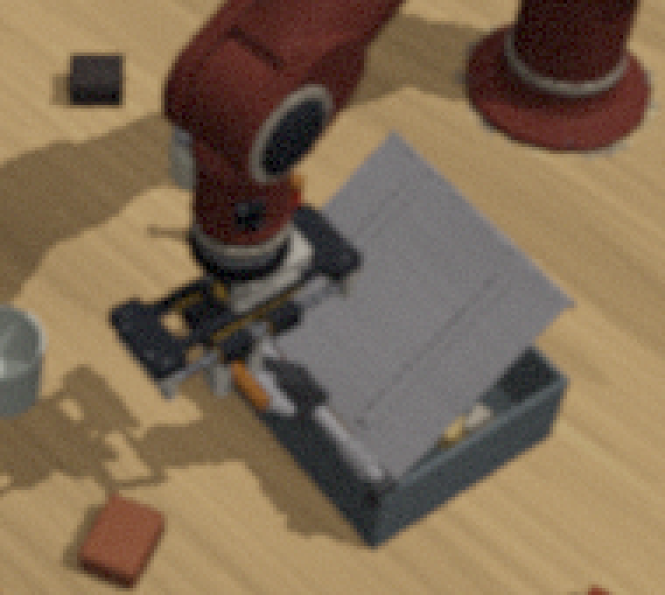

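Emit:
play_rows(angular=[[0,0,0],[0,0,0],[0,0,0],[0,0,0],[0,0,0],[0,0,0],[0,0,0],[0,0,0]], translation=[[0.0041,-0.0007,-0.0032],[0.0081,-0.0013,-0.0066],[0.0119,-0.002,-0.0102],[0.0156,-0.0026,-0.0139],[0.0192,-0.0032,-0.0178],[0.0226,-0.0037,-0.0218],[0.0258,-0.0043,-0.0259],[0.0289,-0.0048,-0.0302]], fingers=[0,0,0,0,0,0,0,0])

```text
t: 13.1
eef_pos: [0.6527, 0.1105, 0.1577]
ee_rot: [0.763, 0.647, 0.0, 0.0]
force: [-2.9, -0.9, 0.5]
width: 0.0156
```

```bash
python3 - <<'E'
from h import *
o=bot.get_obs();s=bot.snapshot('scene')[...,::-1]
print(o['t'],o['eef_pos'],o['ee_rot'],o['force'],o['wrist_torque'],o['width'],o['joint_pos'])
cv2.imwrite('pics/s8.png',cv2.resize(s[120:290,240:430],None,fx=3.5,fy=3.5,interpolation=3))
Hc=np.array([.5455,.1281,.1]);ex=np.array([.9866,-.1633,0]);ey=np.array([.1633,.9866,0]);S=cam('scene')
def th(uv,sy,z):
    e,d=ray(S,uv);ts=np.linspace(-.1,1.3,1401)
    f=lambda t:Hc+ey*sy*.113+ex*(-.216*np.cos(t)+z*np.sin(t))+np.array([0,0,.216*np.sin(t)+z*np.cos(t)])
    D=[np.linalg.norm(np.cross(f(t)-e,d)) for t in ts];i=np.argmin(D);return round(ts[i],3),round(D[i],4)
for z in(0,.005):
  for nm,(r,u) in {'shut':((660,382),(475,197)),'7':((572,302),(395,132)),'6':((583,332),(415,165))}.items():
    if nm=='shut': R_=(r[0]/4+240,r[1]/4+130);U=(u[0]/4+240,u[1]/4+130)
    else: R_=(r[0]/3.5+240,r[1]/3.5+120);U=(u[0]/3.5+240,u[1]/3.5+120)
    print(z,nm,th(R_,1,z),th(U,-1,z))
E
```

```text
13.1 [0.65273143 0.11048387 0.15773768] [7.62607479e-01 6.46861503e-01 1.58491627e-04 5.54262520e-05] [-2.90908147 -0.87342981  0.53090629] [-0.09010304  0.74767638  0.06250852] 0.015554683525047032 [-0.41253375  0.71626066  0.38581508  1.46850642 -0.29538751  1.01411896
 -0.11979432]
0 shut (np.float64(-0.011), np.float64(0.0025)) (np.float64(-0.008), np.float64(0.0014))
0 7 (np.float64(0.652), np.float64(0.0014)) (np.float64(0.625), np.float64(0.0006))
0 6 (np.float64(0.287), np.float64(0.0039)) (np.float64(0.296), np.float64(0.0003))
0.005 shut (np.float64(-0.035), np.float64(0.0026)) (np.float64(-0.032), np.float64(0.0014))
0.005 7 (np.float64(0.629), np.float64(0.0014)) (np.float64(0.602), np.float64(0.0007))
0.005 6 (np.float64(0.264), np.float64(0.004)) (np.float64(0.273), np.float64(0.0003))
```

View pics/s8.png

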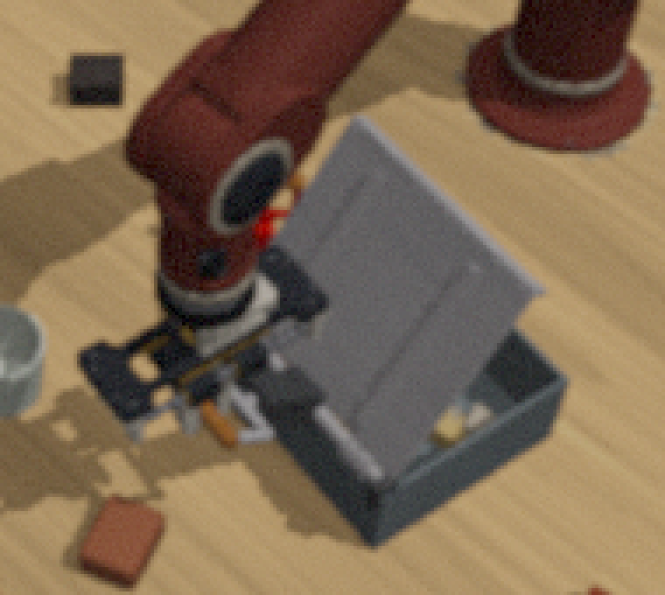

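Emit:
play_rows(angular=[[0,0,0],[0,0,0],[0,0,0],[0,0,0],[0,0,0],[0,0,0]], translation=[[0.0029,-0.0005,-0.0044],[0.0056,-0.0009,-0.0089],[0.0082,-0.0014,-0.0135],[0.0105,-0.0017,-0.0182],[0.0117,-0.0019,-0.0206],[0.0117,-0.0019,-0.0206]], fingers=[0,0,0,0,0,0])

```text
t: 13.9
eef_pos: [0.6651, 0.1082, 0.1374]
ee_rot: [0.763, 0.647, 0.001, 0.001]
force: [1.0, -1.3, 0.3]
width: 0.0153
```

```bash
cat >> h.py <<'E'
Hc=np.array([.5455,.1281,.1]);ex=np.array([.9866,-.1633,0]);ey=np.array([.1633,.9866,0]);S=cam('scene')
def th(uv,sy,z=0.,C=None):
    e,d=ray(C or S,uv);ts=np.linspace(-.1,1.4,1501)
    f=lambda t:Hc+ey*sy*.113+ex*(-.216*np.cos(t)+z*np.sin(t))+np.array([0,0,.216*np.sin(t)+z*np.cos(t)])
    D=[np.linalg.norm(np.cross(f(t)-e,d)) for t in ts];i=np.argmin(D);return round(float(ts[i]),3),round(float(D[i]),4)
E
python3 - <<'E'
from h import *
o=bot.get_obs();s=bot.snapshot('scene')[...,::-1];t=bot.snapshot('top')[...,::-1]
print(o['t'],o['eef_pos'],o['ee_rot'],o['force'],o['wrist_torque'],o['width'])
a=cv2.resize(s[120:290,240:430],None,fx=3.5,fy=3.5,interpolation=3);cv2.imwrite('pics/s9.png',a)
cv2.imwrite('pics/t9.png',cv2.resize(t[180:320,170:390],None,fx=3.5,fy=3.5,interpolation=3))
c=lambda u,v:(u/3.5+240,v/3.5+120)
print('0.96:',th(c(543,292),1),th(c(357,118),-1))
d=o['eef_pos']+[0,0,.019]-Hc;print('handle th',np.arctan2(d@ex,d[2]-.001),np.hypot(d@ex,d[2]-.001))
E
```

```text
13.9 [0.66506709 0.10816931 0.13742954] [7.62715685e-01 6.46733082e-01 6.27838774e-04 8.42818733e-04] [ 0.99882719 -1.2676742   0.27300857] [-0.18441176 -0.02383366  0.02358672] 0.015259436477247139
0.96: (0.929, 0.0004) (0.941, 0.0019)
handle th 1.141916753173431 0.13329147874730596
```

View pics/s9.png

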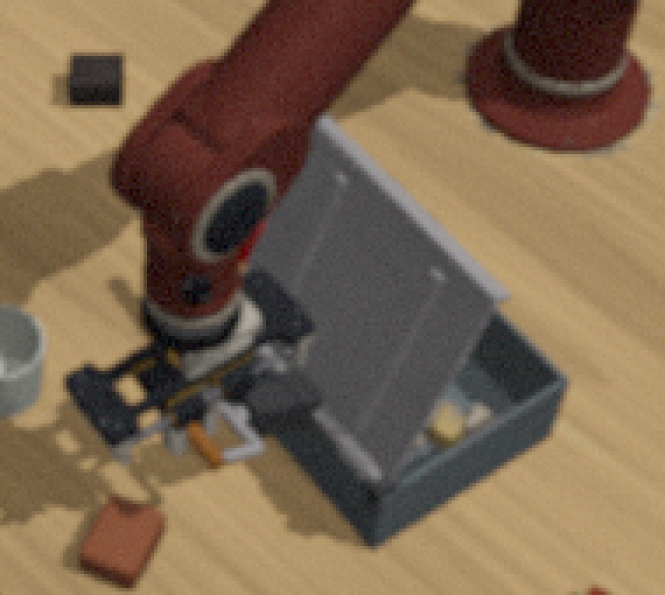

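View pics/t9.png

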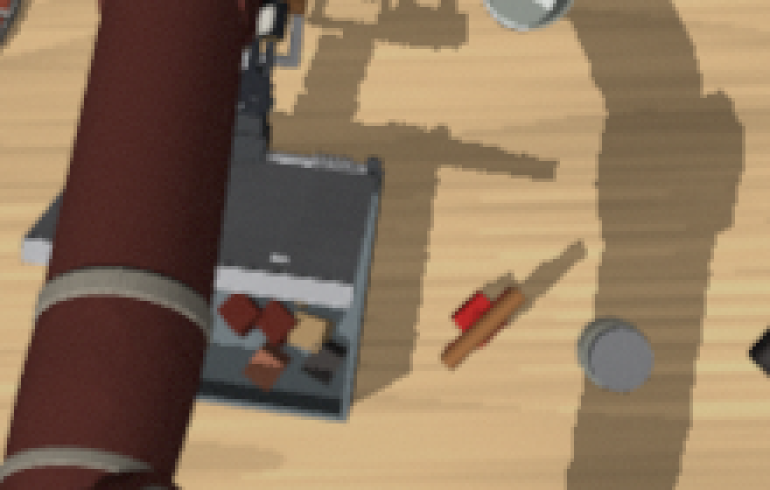

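```bash
python3 - <<'E'
from h import *
c=lambda u,v:(u/3.5+240,v/3.5+120)
T=cam('top');ct=lambda u,v:(u/3.5+170,v/3.5+180)
for p in [(508,297),(500,300)]: print(p,[th(c(*p),1,z) for z in (0,.005,-.005)])
print([th(c(322,120),-1,z) for z in (0,-.005)])
for p in [(352,283),(350,305)]: print('top',[th(ct(*p),-1,z,T) for z in(0.0025,-.0025)])
E
```

```text
(508, 297) [(1.149, 0.0004), (1.126, 0.0004), (1.173, 0.0004)]
(500, 300) [(1.194, 0.0001), (1.171, 0.0001), (1.217, 0.0001)]
[(1.155, 0.003), (1.178, 0.0031)]
top [(1.181, 0.0008), (1.204, 0.0008)]
top [(1.104, 0.0012), (1.127, 0.0012)]
```

```bash
python3 - <<'E'
from arc import *
seq([1.16,1.18,1.18,1.16,1.14,1.12,1.1,1.07],P(1.14))
seq([1.04,1.01,.98,.95,.92,.90,.88,.87],P(1.07))
seq([.86,.85,.84,.835,.835],P(.87))
E
```

```text
[[0.0011, -0.0002, -0.0024], [0.0021, -0.0003, -0.0048], [0.0021, -0.0003, -0.0048], [0.0011, -0.0002, -0.0024], [0.0, 0.0, 0.0], [-0.0011, 0.0002, 0.0024], [-0.0023, 0.0004, 0.0048], [-0.0041, 0.0007, 0.0083]]
[[-0.0019, 0.0003, 0.0034], [-0.004, 0.0007, 0.0068], [-0.0061, 0.001, 0.0102], [-0.0083, 0.0014, 0.0134], [-0.0106, 0.0018, 0.0166], [-0.0122, 0.002, 0.0187], [-0.0139, 0.0023, 0.0207], [-0.0147, 0.0024, 0.0217]]
[[-0.0008, 0.0001, 0.001], [-0.0017, 0.0003, 0.002], [-0.0026, 0.0004, 0.003], [-0.003, 0.0005, 0.0035], [-0.003, 0.0005, 0.0035]]
```

Emit:
play_rows(angular=[[0,0,0],[0,0,0],[0,0,0],[0,0,0],[0,0,0],[0,0,0],[0,0,0],[0,0,0]], translation=[[0.0011,-0.0002,-0.0024],[0.0021,-0.0003,-0.0048],[0.0021,-0.0003,-0.0048],[0.0011,-0.0002,-0.0024],[0,0,0],[-0.0011,0.0002,0.0024],[-0.0023,0.0004,0.0048],[-0.0041,0.0007,0.0083]], fingers=[0,0,0,0,0,0,0,0])

```text
t: 15.0
eef_pos: [0.6598, 0.1092, 0.146]
ee_rot: [0.763, 0.647, -0.0, -0.0]
force: [2.9, -1.0, -0.4]
width: 0.0152
```

Emit:
play_rows(angular=[[0,0,0],[0,0,0],[0,0,0],[0,0,0],[0,0,0],[0,0,0],[0,0,0],[0,0,0]], translation=[[-0.0019,0.0003,0.0034],[-0.004,0.0007,0.0068],[-0.0061,0.001,0.0102],[-0.0083,0.0014,0.0134],[-0.0106,0.0018,0.0166],[-0.0122,0.002,0.0187],[-0.0139,0.0023,0.0207],[-0.0147,0.0024,0.0217]], fingers=[0,0,0,0,0,0,0,0])

```text
t: 16.0
eef_pos: [0.6458, 0.1115, 0.168]
ee_rot: [0.763, 0.647, 0.001, 0.0]
force: [3.8, -1.6, 2.0]
width: 0.0153
```

Emit:
play_rows(angular=[[0,0,0],[0,0,0],[0,0,0],[0,0,0],[0,0,0]], translation=[[-0.0008,0.0001,0.001],[-0.0017,0.0003,0.002],[-0.0026,0.0004,0.003],[-0.003,0.0005,0.0035],[-0.003,0.0005,0.0035]], fingers=[0,0,0,0,0])

```text
t: 16.62
eef_pos: [0.6429, 0.112, 0.1715]
ee_rot: [0.763, 0.647, 0.001, 0.001]
force: [5.0, -0.6, 4.4]
width: 0.0156
```

```bash
python3 - <<'E'
from h import *
o=bot.get_obs();s=bot.snapshot('scene')[...,::-1];t=bot.snapshot('top')[...,::-1]
print(o['t'],o['eef_pos'],o['ee_rot'],o['force'],o['wrist_torque'],o['width'])
cv2.imwrite('pics/s10.png',cv2.resize(s[140:260,280:430],None,fx=5,fy=5,interpolation=3))
cv2.imwrite('pics/t10.png',cv2.resize(t[200:310,170:310],None,fx=5,fy=5,interpolation=3))
d=o['eef_pos']+[0,0,.019]-Hc;print('handle th',np.arctan2(d@ex,d[2]-.001),np.hypot(d@ex,d[2]-.001))
E
```

```text
16.625 [0.64289363 0.11198907 0.17153279] [7.62662833e-01 6.46795741e-01 6.34405218e-04 5.20452317e-04] [ 4.96451397 -0.62111769  4.37751534] [-0.41639656 -1.18963127 -0.07523248] 0.015553816110471935
handle th 0.834159334278032 0.13327285437944553
```

View pics/s10.png

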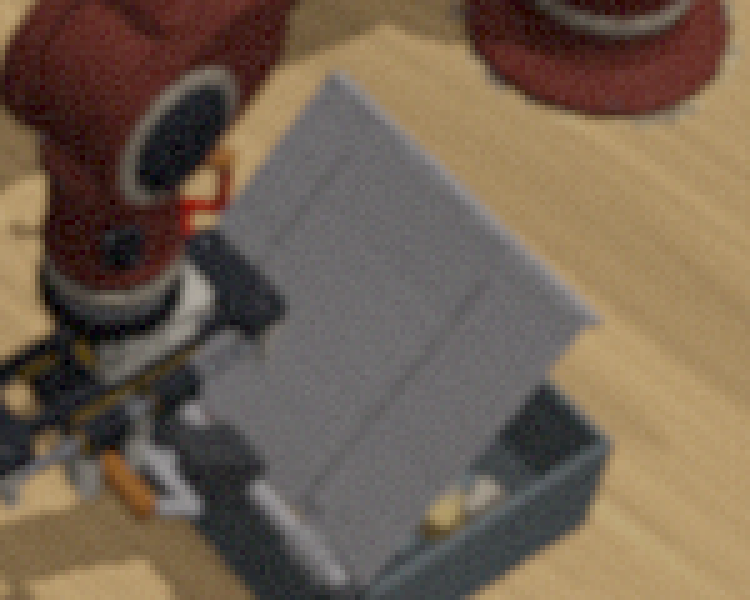

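View pics/t10.png

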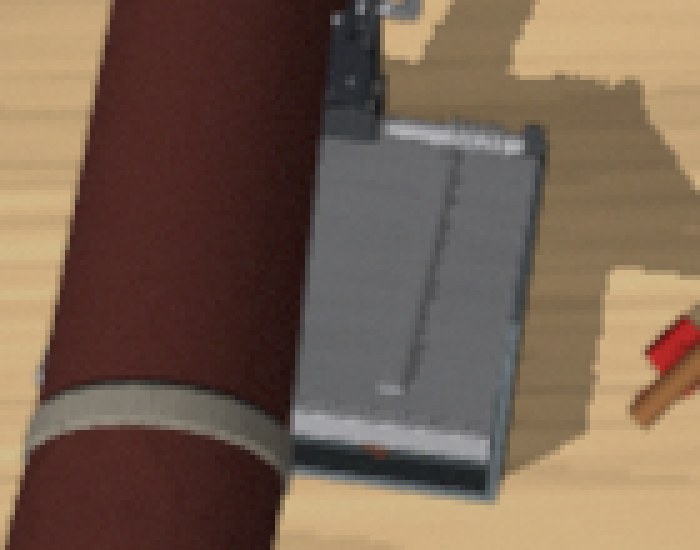

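```bash
python3 - <<'E'
from h import *
c=lambda u,v:(u/5+280,v/5+140)
T=cam('top');ct=lambda u,v:(u/5+170,v/5+200)
print([th(c(601,320),1,z) for z in (0,-.0025)],[th(c(585,327),1,z) for z in (0,.0025)])
print([th(c(337,72),-1,z) for z in (0,-.0025)],[th(c(328,80),-1,z) for z in (0,.0025)])
for p in [(490,461),(492,436)]: print('top',[th(ct(*p),-1,z,T) for z in(0.0025,-.0025)])
# shut ref, top front corners
print('shut top',th((297/3.3+180,333/3.3+200),-1,0,T))
E
```

```text
[(0.786, 0.0006), (0.798, 0.0006)] [(0.875, 0.0047), (0.864, 0.0047)]
[(0.805, 0.0002), (0.817, 0.0002)] [(0.838, 0.0063), (0.826, 0.0063)]
top [(0.715, 0.003), (0.738, 0.003)]
top [(0.811, 0.0028), (0.834, 0.0028)]
shut top (-0.1, 0.008)
```

```bash
python3 - <<'E'
from h import *
from scipy.optimize import brentq
def corner(t,sy,z): return Hc+ey*sy*.113+ex*(-.216*np.cos(t)+z*np.sin(t))+np.array([0,0,.216*np.sin(t)+z*np.cos(t)])
def run(fn,sc,off,t0,z,name):
    im=cv2.cvtColor(cv2.imread(fn),cv2.COLOR_BGR2HSV)[...,1].astype(np.float32) # saturation: wood high, lid low
    f=lambda p:(np.array(p)-off)*sc
    a,b=f(proj(S,corner(t0,1,z))),f(proj(S,corner(t0,-1,z)));d=(b-a)/np.linalg.norm(b-a);n=np.array([-d[1],d[0]])
    cen=f(proj(S,Hc)); 
    if n@(a-cen)<0:n=-n
    s=np.arange(-8*sc,8*sc,.5);offs=[];fr=np.linspace(.15,.85,40)
    for w in fr:
        q=a+(b-a)*w;xy=(q+np.outer(s,n)).astype(np.float32)
        v=cv2.remap(im,xy[None,:,0].copy(),xy[None,:,1].copy(),1)[0];v=np.convolve(v,np.ones(7)/7,'same')
        lo,hi=np.percentile(v,10),np.percentile(v,90);k=np.where(v>(lo+hi)/2)[0]
        k=k[s[k]>-6*sc]
        offs.append(s[k[0]]/sc if len(k) else np.nan)
    m=np.nanmedian(offs)
    def e(t):
        q=f((proj(S,corner(t,1,z))+proj(S,corner(t,-1,z)))/2);return (q-(a+b)/2)@n/sc-m
    try:r=brentq(e,t0-.15,t0+.15)
    except Exception as x:r=None
    print(name,'off px',round(m,2),'iqr',np.round(np.nanpercentile(offs,[25,75]),2),'theta',r)
run('pics/scene0.png',1,[0,0],0.0,.0025,'shut')
o=np.array([240,120])
run('pics/s6.png',3.5,o,.32,-.0025,'.32');run('pics/s7.png',3.5,o,.64,-.0025,'.64');run('pics/s8.png',3.5,o,.94,-.0025,'.96');run('pics/s9.png',3.5,o,1.15,-.0025,'1.14')
run('pics/s10.png',5,np.array([280,140]),.81,-.0025,'.834')
E
```

```text
shut off px -0.5 iqr [-0.5  0. ] theta -0.01341057190399391
.32 off px 0.29 iqr [0.29 0.43] theta 0.33437915423698206
.64 off px 0.14 iqr [0.14 0.29] theta None
.96 off px 1.29 iqr [1.25 1.43] theta 0.8854722871816434
1.14 off px 1.0 iqr [0.86 1.  ] theta 1.126021535413353
.834 off px 0.85 iqr [0.7  1.02] theta 0.7426145878380036
```

```bash
python3 - <<'E'
from h import *
T=cam('top');np.set_printoptions(precision=0,suppress=True,linewidth=200)
def corner(t,sy,z,r=.216): return Hc+ey*sy*.113+ex*(-r*np.cos(t)+z*np.sin(t))+np.array([0,0,r*np.sin(t)+z*np.cos(t)])
def prof(fn,sc,off,fr,rng):
    im=cv2.cvtColor(cv2.imread(fn),cv2.COLOR_BGR2GRAY).astype(np.float32)
    th_=np.arange(*rng);acc=[]
    for w in fr:
        q=np.array([(proj(T,corner(t,1,0))*(1-w)+proj(T,corner(t,-1,0))*w-off)*sc for t in th_],np.float32)
        acc.append(cv2.remap(im,q[None,:,0].copy(),q[None,:,1].copy(),1)[0])
    for t,v in zip(th_,np.mean(acc,0)): print(f'{t:.2f}:{v:.0f}',end=' ')
    print()
prof('pics/t10.png',5,[170,200],np.linspace(.65,.92,12),(.60,.96,.01))
prof('pics/t9.png',3.5,[170,180],np.linspace(.65,.92,12),(.95,1.28,.01))
# shut: scale radius
im=cv2.cvtColor(cv2.imread('pics/top0.png'),cv2.COLOR_BGR2GRAY).astype(np.float32)
for r in np.arange(.2,.235,.0025):
    q=np.array([proj(T,corner(0,1,0.,r))*(1-w)+proj(T,corner(0,-1,0.,r))*w for w in np.linspace(.1,.9,30)],np.float32)
    print(f'{r:.4f}:{cv2.remap(im,q[None,:,0].copy(),q[None,:,1].copy(),1).mean():.0f}',end=' ')
E
```

```text
0.60:38 0.61:35 0.62:35 0.63:35 0.64:35 0.65:35 0.66:35 0.67:39 0.68:46 0.69:57 0.70:63 0.71:79 0.72:108 0.73:132 0.74:148 0.75:158 0.76:161 0.77:161 0.78:161 0.79:161 0.80:160 0.81:142 0.82:127 0.83:114 0.84:104 0.85:104 0.86:102 0.87:101 0.88:102 0.89:102 0.90:102 0.91:104 0.92:107 0.93:107 0.94:105 0.95:102 
0.95:96 0.96:92 0.97:89 0.98:83 0.99:83 1.00:80 1.01:79 1.02:77 1.03:76 1.04:74 1.05:69 1.06:62 1.07:59 1.08:61 1.09:69 1.10:116 1.11:158 1.12:175 1.13:176 1.14:177 1.15:177 1.16:177 1.17:176 1.18:158 1.19:119 1.20:75 1.21:68 1.22:69 1.23:77 1.24:83 1.25:79 1.26:72 1.27:69 1.28:69 
0.2000:95 0.2025:94 0.2050:95 0.2075:95 0.2100:92 0.2125:90 0.2150:95 0.2175:116 0.2200:141 0.2225:156 0.2250:158 0.2275:158 0.2300:158 0.2325:157
```

Emit:
play_rows(angular=[[0,0,0],[0,0,0],[0,0,0],[0,0,0],[0,0,0],[0,0,0],[0,0,0],[0,0,0]], translation=[[0,0,0],[0,0,0],[0,0,0],[0,0,0],[0,0,0],[0,0,0],[0,0,0],[0,0,0]], fingers=[0,0,0,0,0,0,0,0])

```text
t: 17.73
eef_pos: [0.6429, 0.112, 0.1715]
ee_rot: [0.763, 0.647, 0.001, 0.001]
force: [4.4, -0.4, 3.4]
width: 0.0154
```

```bash
python3 - <<'E'
from h import *
o=bot.get_obs();w=bot.snapshot('wrist')[...,::-1];t=bot.snapshot('top')[...,::-1];s=bot.snapshot('scene')[...,::-1]
print(o['t'],o['eef_pos'],o['force'],o['wrist_torque'],o['width'],np.abs(o['dq']).max())
cv2.imwrite('pics/w11.png',w);cv2.imwrite('pics/t11.png',t);cv2.imwrite('pics/s11.png',s)
a=cv2.imread('pics/t10.png');b=cv2.resize(t[200:310,170:310],None,fx=5,fy=5,interpolation=3);print('mean diff',cv2.absdiff(a,b).mean())
cv2.imwrite('pics/c11.png',np.hstack([cv2.resize(s[150:310,200:360],(395,395)),cv2.resize(w[100:400,130:430],(395,395))]))
E
```

```text
17.725 [0.64291195 0.1119962  0.17148027] [ 4.39810746 -0.43748729  3.42949415] [-0.44975654 -1.13618567 -0.03423337] 0.015419307912277783 0.002489293788501936
mean diff 1.313896103896104
```

View pics/c11.png

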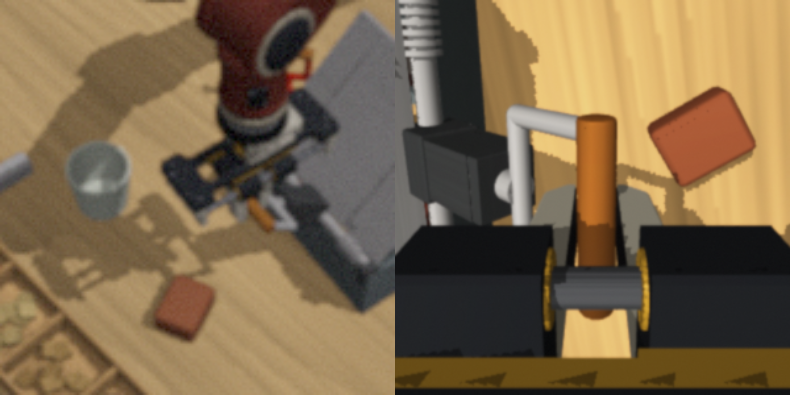

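View pics/t11.png

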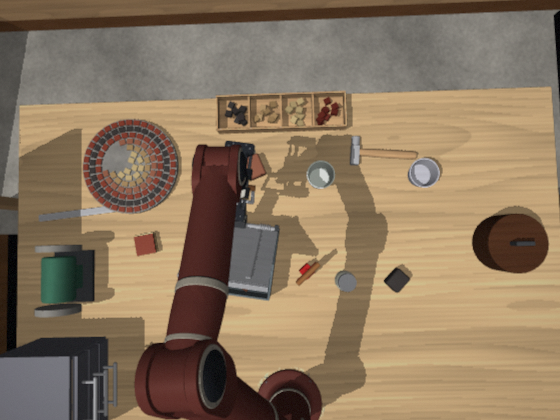

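```bash
python3 - <<'E'
from plant import bot
print(bot.finish_job())
E
```

```text
the job is handed in; nothing more can be done
None
```

I fitted the grey-forked handle onto the stub, swung the lid past its balance point, eased it back and handed in while still holding it. The job took about 18 s of the 54 s allowed.

- **Fit:** The crossbar was set parallel to the hinge, with the lid still shut. The handle seated at the expected height to within 1 mm, with about 12 N of contact. In the last wrist view the socket sits flush on the hub.
- **Swing:** The handle was commanded to about 1.18 rad. I measured it at 1.14 rad on the way up, and the force changed sign around there, as it should past the balance point at 0.95.
- **Hold:** The handle is steady at 0.834 rad. The top camera puts the lid at 0.81–0.82 rad, about 7.5–8 degrees short of balance. Position, grip and forces did not change over a further second.
- **Disagreements:**
  - Reading the lid angle off its corners in the scene camera gave 0.79–0.82 rad.
  - A front-edge fit in the same view gave 0.74. I discarded it because that view hardly responds to the angle there, and the lid appears to have a front lip.
  - I could not measure the balance point exactly, so the margin relies on the stated 0.95.
- **Bystanders:** The red look-alike and the other bench items look unmoved in the last pictures.

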